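# Pack and lock the slide transport case

## Robot

A 6-joint arm with a two-finger parallel gripper is mounted at the origin on the work surface. World frame = base frame: x ahead of the robot, y to its left, z up, the work surface at z = 0. Lengths are in m, angles in rad, forces in N, time in s.
With the tool pointing down it reaches from about 0.375 to 0.9 m from the base axis. Payload 3.1 kg.
Tool frame: the origin (TCP) lies on the centre line of the jaws, within the pads' length; the fingertips stand 22 mm ahead of it and the grasp point (between the pads) lies 3 mm ahead of it; z points along the fingers, x is the direction in which the jaws open and shut, and the axes are right-handed (so a half turn about z gives the same grasp; the last joint's range is limited). The gripper opens to 87 mm and grips with 3 to 60 N. Pads are 19 mm wide; open, the fingers measure 117 mm over their backs; the gripper's body (75 mm by 190 mm) begins 51 mm behind the grasp point.
Start: joints at [0.94, 0.527, 1.433, -0, 1.181, -0.178], TCP at [0.273, 0.562, 0.245] pointing down, gripper open.
Joint ranges: [-3.08, 3.08], [-0.75, 2.2], [0.22, 2.44], [-1.43, 4.57], [0, 2.65], [-2.85, 2.85]. Speed limits (rad/s): [2.79, 2.79, 3.14, 3.14, 3.14, 3.14].

## Interface

Orientations are given as a unit quaternion [x, y, z, w].
In Python, from rig import robot, camera, order gives the robot as it stands.
- The arm moves only by the shell command python3 -m pendant 'ROWS' [OPENING] [FORCE]. ROWS is JSON, a list of rows, each a list of 2 entries, a list of its own where there are three numbers: the shift along the tool's x, y, z in mm, then the turn about the tool's z in degrees. A call has 1 to 8 rows; each row shifts and turns the commanded pose from where the row before left it, along the tool's axes as they then stand; what a row does not reach is not made up. A row lasts 1/8 s, in which the tool goes at most 62.5 mm and 10.7 degrees, less where a joint would pass 70% of its speed; a pose out of reach is approached as far as the arm can. A call with a gripper value outside its range is refused whole. OPENING is the finger opening in mm, from 0 to 87, set as the call begins (- or left out, the last holds). The fingers move at their own pace and stop on an object; FORCE is the grip in N (left out, the last holds). Time passes only in rows, so rows that do not move let the fingers close. It gives the time, the measured TCP pose, the force and the opening at its end, in the units of the state.
- robot.get_obs(): the state, without advancing time (a new reading comes with each control period).
- camera(name): name is "side" or "top" or "wrist"; returns a dict with "pixels" (384x512x3 uint8, blue, green, red), "mtx" (3x3 intrinsics, pixels), "R" (3x3) and "t" (3): a world point X has camera coordinates R X + t. Camera axes: x right, y down, z forward; pixel columns grow to the right and rows downward; lengths in m; the calibration is good to about 2 mm. A picture is of the moment at which its call begins. There is no depth.
- order.hand_in(): hands the job in, once; it reports no verdict.
The state is a dict: "time": time; "q": joint angles; "joint_velocities": joint speeds; "joint_torque": joint torques, N m; "position": TCP position; "tool_rot": TCP orientation; "ft_force": force on the tool from outside, world axes, zero at the start; "moment": the same for the moment, N m; "grip_width": finger opening in m.
Only numpy, scipy, OpenCV 4.12 (cv2) and the standard library are available. Lean on these libraries where they do the work, as an engineer would, in place of code of your own. Each camera call takes 0.05 s, during which the arm holds its last target. There are 200 camera calls.

## Task

Pack all the blue slide boxes lying on the bench into the open transport case, each down in a foam pocket of its own. Then shut the lid, swing the hasp over the staple until it lies flat on the lid, and after that slide the bolt fully home through the staple. Do not knock over the dropper bottle that stands among the boxes.

Things in the scene. Friction and masses are not known exactly. Their poses are not given: they have to be found in the camera images.
- case: Shallow grey transport case, fixed, 180 (x) x 362 (y) x 54 mm to its rim, walls 8 mm. Origin: centre of its underside. x points from its front (hasp side) to its back (lid hinge side), y along its length, z up. Inside, dark foam with six pockets, each 50 (x) x 98 (y) mm and 14 mm deep; pocket floors 8 mm, foam top 22 mm above the bench. Any pocket takes any box, lying along it
- pocket1 (a point): Pocket in the case at x = -34 mm, y = -112 mm of the case frame: the point where a box's centre is when it lies flat in the pocket, 18 mm above the pocket floor. Its axes are the case's
- pocket2 (a point): Pocket in the case at x = -34 mm, y = 0 mm of the case frame: the point where a box's centre is when it lies flat in the pocket, 18 mm above the pocket floor. Its axes are the case's
- pocket3 (a point): Pocket in the case at x = -34 mm, y = 112 mm of the case frame: the point where a box's centre is when it lies flat in the pocket, 18 mm above the pocket floor. Its axes are the case's
- pocket4 (a point): Pocket in the case at x = 34 mm, y = -112 mm of the case frame: the point where a box's centre is when it lies flat in the pocket, 18 mm above the pocket floor. Its axes are the case's
- pocket5 (a point): Pocket in the case at x = 34 mm, y = 0 mm of the case frame: the point where a box's centre is when it lies flat in the pocket, 18 mm above the pocket floor. Its axes are the case's
- pocket6 (a point): Pocket in the case at x = 34 mm, y = 112 mm of the case frame: the point where a box's centre is when it lies flat in the pocket, 18 mm above the pocket floor. Its axes are the case's
- slidebox1_center (a point): Blue plastic slide box with a paper label on top, 88 (its x) x 40 (its y) x 36 mm (its z), about 0.11 kg, closed for good, loose on the bench. The point is its centre. May be absent (None)
- slidebox2_center (a point): Blue plastic slide box with a paper label on top, 88 (its x) x 40 (its y) x 36 mm (its z), about 0.11 kg, closed for good, loose on the bench. The point is its centre. May be absent (None)
- slidebox3_center (a point): Blue plastic slide box with a paper label on top, 88 (its x) x 40 (its y) x 36 mm (its z), about 0.11 kg, closed for good, loose on the bench. The point is its centre. May be absent (None)
- slidebox4_center (a point): Blue plastic slide box with a paper label on top, 88 (its x) x 40 (its y) x 36 mm (its z), about 0.11 kg, closed for good, loose on the bench. The point is its centre. May be absent (None)
- slidebox5_center (a point): Blue plastic slide box with a paper label on top, 88 (its x) x 40 (its y) x 36 mm (its z), about 0.11 kg, closed for good, loose on the bench. The point is its centre. May be absent (None)
- slidebox6_center (a point): Blue plastic slide box with a paper label on top, 88 (its x) x 40 (its y) x 36 mm (its z), about 0.11 kg, closed for good, loose on the bench. The point is its centre. May be absent (None)
- lid (a joint): Case lid, a stiff plate 180 x 362 x 10 mm hinged along the case's back rim: 0 rad shut, grows as it opens, 1.57 upright, starts leaning back. Stiff hinge: it stays where it is left and needs about 3 to 4 N at its free edge to move. Its outer face carries the staple and the bolt
- lid_hinge (a point): Middle of the lid's hinge line, on the case's back rim (x = 90, z = 54 mm in the case frame), level with the lid's underside. The line runs along the case's y axis. Its axes turn with the lid: -x runs to the lid's free edge, z out of its outer face
- lid_edge (a point): Middle of the lid's free edge, half-way through its 10 mm thickness, 180 mm from the hinge line
- hasp (a joint): Steel hasp, a slotted strap 100 x 40 x 3 mm hinged on the top of the case's front wall, in the middle: 0 rad flat on the shut lid with its slot over the staple, grows as it swings up and out, 1.57 upright, starts leaning out over the front. Stiff hinge: stays where it is left, about 1 N at its end moves it
- hasp_hinge (a point): Middle of the hasp's hinge line (x = -93, z = 66.5 mm in the case frame); the line runs along the case's y axis
- hasp_end (a point): Free end of the hasp, 100 mm from its hinge line. A lip 8 mm high stands on this end, on the side that is uppermost when the hasp is shut. The slot lies 36 to 64 mm from the hinge line
- staple (a point): Steel loop on the lid's outer face in the middle of the lid's length, centred 133 mm from the lid's hinge line, standing 24 mm high and 23 mm wide (across, in x); the point is its eye, 12 mm above the lid, on the bolt's axis
- bolt (a joint): Barrel bolt on the lid's outer face beside the staple, on the case's -y side: 0 m drawn back, 0.036 m fully home through the staple's eye (the end stop). It slides along the case's +y; about 2 N moves it
- bolt_knob (a point): Middle of the bolt's round upright knob, 15 mm in diameter and 18 mm tall, its top 40 mm above the lid's outer face and its underside 22 mm above it; a thin neck joins it to the 8 mm rod. Two guides 20 mm high and 22 mm wide (across) stand 34 and 89 mm from the staple, and the knob travels between them, from 80 to 44 mm from the staple
- bottle: Bystander: amber dropper bottle, 42 mm in diameter, 96 mm tall, standing among the slide boxes. Origin: centre of its underside. It must stay standing
Things that resemble listed ones, but are neither listed nor needed, are in the scene too. Leave any red look-alike of the part that bears slidebox4_center alone. What is shaped like the part that bears slidebox3_center but red is not meant.

How it is judged:
By the outcome, as a careful person would: the job done as asked, in the order asked, and still so for the second after the job is handed in, with the robot touching nothing.
Of slidebox1, slidebox2, slidebox3, slidebox4, slidebox5, slidebox6 only 4 to 6 are there at a start; the rules pass over those that are not, and their reading is None.
At some moment in a run one of slidebox1, slidebox2, slidebox3, slidebox4, slidebox5, slidebox6 may be knocked a few centimetres aside while the robot is not near it.
Once in a run the grip may slacken for a moment while it holds something.
It also fails if it takes over 210 s, if anything falls off the work surface, if the arm or the gripper's body presses on something with over 40 N, if the wrist force passes 120 N, or if a joint passes its speed limit or range.

## Working session

There is one attempt and no reset: what is moved stays moved. The work goes in short steps, Python scripts to look and compute and a shell command to move; the robot and the scene stay as the last step left them, time stands still between calls to the robot, and variables do not carry over. Pictures are saved under pics/ and viewed, about 12 in all and at most 16, crops included, and the job is handed in when it is done.

```bash
ls; mkdir -p pics
python3 - <<'E'
from rig import robot,camera
import cv2,numpy as np
for n in("side","top"):
    c=camera(n);cv2.imwrite(f"pics/{n}0.png",c["pixels"])
    print(n,c["mtx"].tolist(),np.round(c["R"],4).tolist(),np.round(c["t"],4).tolist())
o=robot.get_obs();print({k:np.round(v,3).tolist() for k,v in o.items()})
E
```

```text
pics
side [[448.36392186454424, 0.0, 250.0228453092577], [0.0, 448.36392186454424, 186.0751210487663], [0.0, 0.0, 1.0]] [[0.8366, -0.5476, -0.0166], [-0.4097, -0.6052, -0.6825], [0.3637, 0.5778, -0.7307]] [-0.4385, 0.2315, 1.0266]
top [[474.8143396618969, 0.0, 267.414260840261], [0.0, 474.8143396618969, 188.9932323320184], [0.0, 0.0, 1.0]] [[-0.0114, -0.9997, 0.0219], [-0.9975, 0.0098, -0.0699], [0.0697, -0.0227, -0.9973]] [-0.0592, 0.5141, 1.0571]
{'time': 0.1, 'q': [0.94, 0.528, 1.434, -0.0, 1.181, -0.178], 'joint_velocities': [-0.0, -0.002, -0.004, 0.001, -0.001, -0.0], 'joint_torque': [-0.001, -44.098, -17.715, 0.063, 0.053, -0.0], 'position': [0.273, 0.562, 0.244], 'tool_rot': [0.848, 0.53, -0.001, 0.0], 'ft_force': [-0.717, -0.078, -0.534], 'moment': [-0.081, 0.002, -0.011], 'grip_width': 0.087}
```

View pics/top0.png

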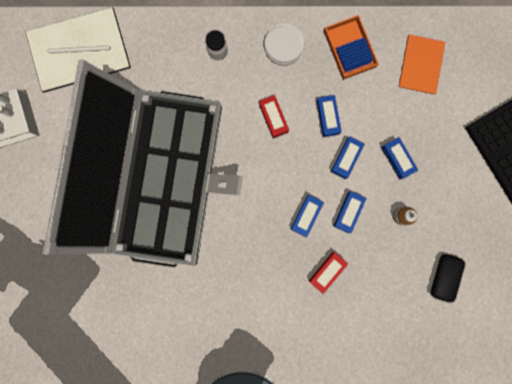

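View pics/side0.png

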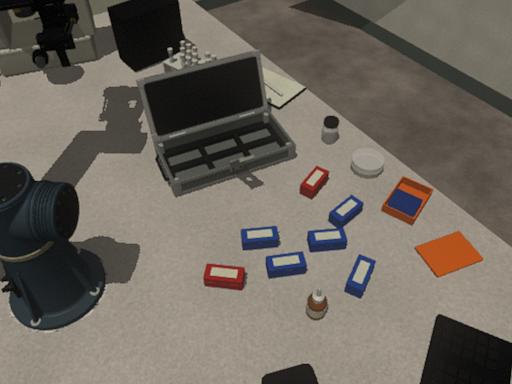

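The top view shows five labelled blue boxes at about (329,116), (348,158), (400,157), (307,215) and (350,212), and red decoys at (274,116) and (328,272). The bottle is at (405,215). The case is at about (168,178), with its hasp on the right and its lid leaning left. The blue thing in the orange tray has no label, so it's a decoy.

```bash
cat > h.py <<'E'
from rig import robot,camera
import cv2,numpy as np
from scipy.spatial.transform import Rotation as Ro
def ray(c,u,v,z):
    "pixel -> world point on plane height z"
    d=c["R"].T@np.linalg.solve(c["mtx"],[u,v,1.]);C=-c["R"].T@c["t"]
    return C+d*(z-C[2])/d[2]
def tri(c1,p1,c2,p2):
    P=[c["mtx"]@np.c_[c["R"],c["t"]] for c in(c1,c2)]
    X=cv2.triangulatePoints(P[0],P[1],np.float64(p1).reshape(2,1),np.float64(p2).reshape(2,1)).ravel();return X[:3]/X[3]
def proj(c,X):
    p=c["mtx"]@(c["R"]@np.asarray(X)+c["t"]);return p[:2]/p[2]
def boxes(c,z=.036):
    im=c["pixels"];hsv=cv2.cvtColor(im,cv2.COLOR_BGR2HSV)
    m=cv2.inRange(hsv,(100,130,50),(130,255,255));out=[]
    cs,h=cv2.findContours(m,cv2.RETR_CCOMP,cv2.CHAIN_APPROX_NONE)
    if h is None:return out
    for i,k in enumerate(cs):
        if h[0][i][3]>=0 and cv2.contourArea(k)>60:   # hole = label
            w=np.array([ray(c,*p[0],z)[:2] for p in k])
            (x,y),(a,b),t=cv2.minAreaRect((w*1000).astype(np.float32))
            if a<b:t+=90;a,b=b,a
            out.append((x,y,(t+90)%180-90,a,b))
    return out
def yaw():
    o=robot.get_obs();x=Ro.from_quat(o["tool_rot"]).as_matrix()[:,0];return np.degrees(np.arctan2(x[1],x[0]))
def go(x,y,z,yw):
    "mm & world yaw (deg) of tool x -> shift in present tool axes, turn about tool z, mod 180"
    o=robot.get_obs();M=Ro.from_quat(o["tool_rot"]).as_matrix()
    d=M.T@(np.array([x,y,z])-o["position"]*1000)
    t=(-(yw-yaw())+90)%180-90
    print("shift",np.round(d,1),"turn",round(t,1),"| pos",np.round(o["position"]*1000,1),"yaw",round(yaw(),1),"F",np.round(o["ft_force"],1),"w",round(o["grip_width"]*1000,1),"t",round(o["time"],2),"q6",round(o["q"][5],2))
E
python3 - <<'E'
from h import *
c=camera("top");print("C",-c["R"].T@c["t"])
for b in boxes(c):print(np.round(b,1))
print("bottle",ray(c,405,215,.09),"boxes px ok")
im=cv2.resize(c["pixels"][50:280,20:260],None,fx=2.5,fy=2.5,interpolation=cv2.INTER_CUBIC);cv2.imwrite("pics/case_top.png",im)
s=camera("side");cv2.imwrite("pics/case_side.png",cv2.resize(s["pixels"][40:220,120:310],None,fx=3.2,fy=3.2,interpolation=cv2.INTER_CUBIC))
E
```

```text
C [ 0.4385186  -0.04030377  1.09149199]
[ 452.1 -152.2  -27.5   67.8   29.8]
[ 459.8 -249.4  -24.6   68.5   30.1]
[ 581.5 -366.8   28.7   68.4   30. ]
[ 583.7 -247.5  -27.6   68.3   29.2]
[ 680.5 -206.4    9.    69.5   30.7]
bottle [ 0.45033093 -0.35419658  0.09      ] boxes px ok
```

View pics/case_top.png

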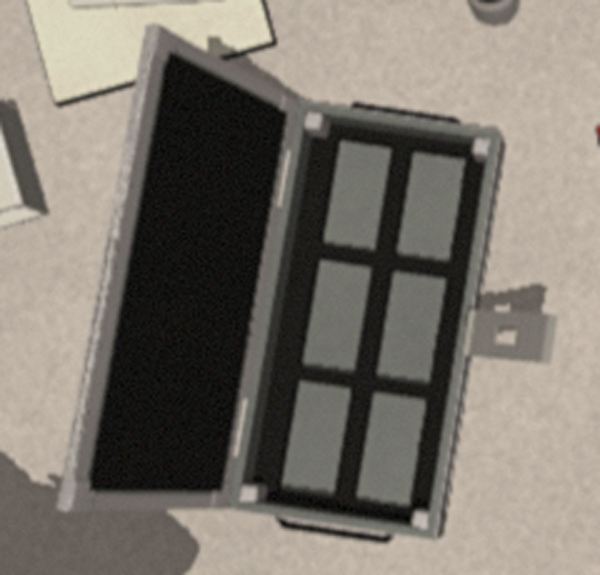

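View pics/case_side.png

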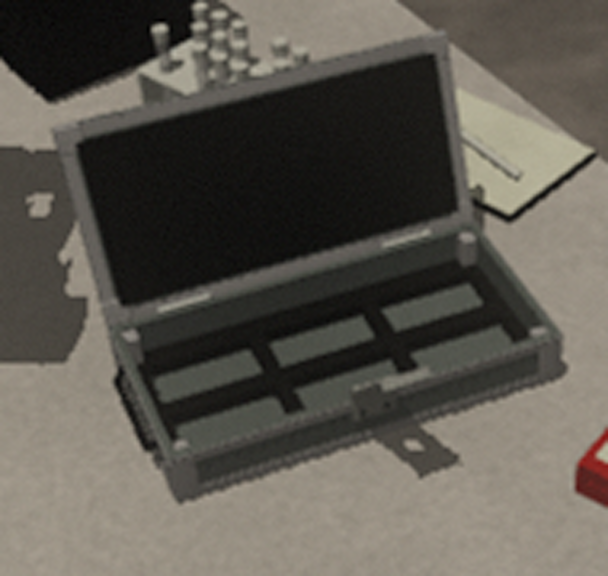

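Run:
```python
from h import *
c=camera("top");s=camera("side")
T=lambda x,y:(20+x/2.5,50+y/2.5)
S=lambda x,y:(120+x/3.2,40+y/3.2)
F=[ray(c,*T(500,130),.054),ray(c,*T(439,536),.054)];B=[ray(c,*T(298,103),.054),ray(c,*T(237,505),.054)]
print("rim",np.round(np.array(F+B)*1000,1).tolist())
y=(F[1]-F[0])[:2];y2=(B[1]-B[0])[:2];print("len",np.hypot(*y),np.hypot(*y2),"yaw of case y",np.degrees(np.arctan2(y[1],y[0])),np.degrees(np.arctan2(y2[1],y2[0])))
# pocket floor mask
hsv=cv2.cvtColor(c["pixels"],cv2.COLOR_BGR2GRAY);roi=np.zeros_like(hsv);cv2.fillPoly(roi,[np.int32([T(320,125),T(480,145),T(430,520),T(262,492)])],255)
m=((hsv>70)&(roi>0)).astype(np.uint8)
m=cv2.morphologyEx(m,cv2.MORPH_OPEN,np.ones((3,3)));n,l,st,ce=cv2.connectedComponentsWithStats(m)
for i in range(1,n):
    if st[i][4]>150:print(st[i].tolist(),np.round(ray(c,*ce[i],.012)*1000,1))
A=tri(c,T(152,28),s,S(447,35));D=tri(c,T(66,507),s,S(56,130));print("lid corners",A,D)
print("hasp end",ray(c,*T(555,337),.05),ray(c,*T(472,330),.066))
```

```text
rim [[705.1, 39.0, 54.0], [349.3, 93.1, 54.0], [730.4, 217.0, 54.0], [378.1, 266.7, 54.0]]
len 0.3599591533916946 0.35579503999001105 yaw of case y 171.34606506975115 171.97225927093362
[150, 106, 26, 44, 855] [657.3 173.7  12. ]
[179, 111, 27, 43, 864] [646.3 106.4  12. ]
[141, 154, 27, 44, 883] [546.7 191.7  12. ]
[171, 159, 27, 44, 886] [535.9 124.4  12. ]
[133, 202, 27, 45, 893] [437.1 209.5  12. ]
[163, 207, 27, 45, 919] [425.5 142.3  12. ]
lid corners [0.74501001 0.28482728 0.21512384] [0.38865203 0.34016346 0.21928843]
hasp end [ 0.5210574  -0.00818838  0.05      ] [0.52655277 0.06297863 0.066     ]
```

The case centre is about (541,157) with case x at a yaw of 80.9°, and the lid is at about 1.96 rad. I'll start with the far box at (680,-206).

Run:
```python
from h import *
go(680.5,-206.4,320,99)
```

```text
shift [-512.7  702.3  -75.5] turn -34.9 | pos [273.2 561.8 244.2] yaw 64.1 F [0.4 0.2 0.4] w 86.9 t 0.3 q6 -0.18
```

```bash
python3 -m pendant '[[[0,0,-38],0],[[0,0,-38],0],[[-32,44,0],0],[[-32,44,0],0],[[-32,44,0],0],[[-32,44,0],0],[[-32,44,0],0],[[-32,44,0],0]]' 70; python3 -m pendant '[[[-32,44,0],0],[[-32,44,0],0],[[-32,44,0],0],[[-32,44,0],0],[[-32,44,0],0],[[-32,44,0],0],[[-32,44,0],0],[[-32,44,0],0]]' ; python3 -m pendant '[[[-32,44,0],0],[[-32,44,0],0],[[0,0,0],-9],[[0,0,0],-9],[[0,0,0],-9],[[0,0,0],-8],[[0,0,0],0]]'
python3 - <<'E'
from h import *
go(680.5,-206.4,150,99)
c=camera("wrist");s=camera("side")
for b in boxes(c):print(np.round(b,1))
cv2.imwrite("pics/w1.png",np.hstack([c["pixels"],s["pixels"]])[:,:,:][::1] if 0 else cv2.resize(np.hstack([c["pixels"],s["pixels"]]),(800,300)))
E
```

```text
time: 1.3
position: [0.4274, 0.2723, 0.3207]
tool_rot: [0.848, 0.53, 0.0, 0.0]
ft_force: [0.9, -0.0, -0.0]
grip_width: 0.0701
time: 2.3
position: [0.6319, -0.112, 0.3205]
tool_rot: [0.848, 0.53, 0.0, -0.0]
ft_force: [1.2, 0.4, 0.6]
grip_width: 0.0699
time: 3.18
position: [0.6823, -0.2063, 0.3203]
tool_rot: [0.65, 0.76, -0.0, -0.0]
ft_force: [0.1, -0.2, -0.5]
grip_width: 0.0704
shift [  0.2  -1.7 170.3] turn -0.0 | pos [ 682.3 -206.3  320.3] yaw 99.0 F [ 0.1 -0.2 -0.5] w 70.4 t 3.17 q6 -2.18
[ 677.  -207.2    9.    61.6   25.2]
[ 580.5 -248.   -27.3   62.8   25.1]
[ 578.3 -367.2   28.6   62.8   25.5]
```

View pics/w1.png

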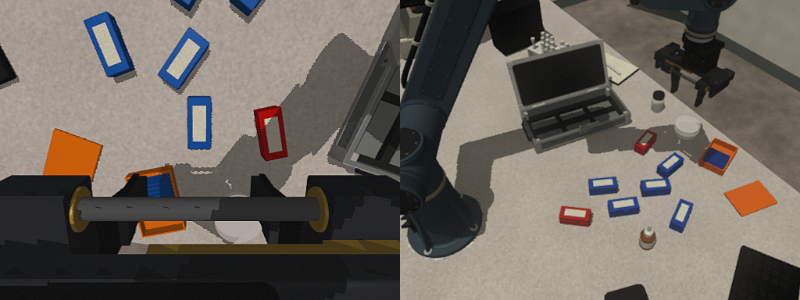

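The gripper body is wide along the jaw direction, so it would hit the lid over the back row. I'll fill the front row first, with high grasps. Picking this box now.

```bash
python3 -m pendant '[[[0,-3,55],0],[[0,0,55],0],[[0,0,55],0],[[0,0,55],0],[[0,0,40],0],[[0,0,21],0],[[0,0,0],0]]' 70 40; python3 -m pendant '[[[0,0,0],0],[[0,0,0],0],[[0,0,0],0],[[0,0,0],0]]' 20 40;  python3 -m pendant '[[[0,0,-30],0],[[0,0,-50],0],[[0,0,-50],0],[[0,0,-20],0]]'
python3 - <<'E'
from h import *
go(646.7,105.7,140,80.9)
E
```

```text
time: 4.15
position: [0.6788, -0.2065, 0.0382]
tool_rot: [0.649, 0.761, -0.0, -0.001]
ft_force: [0.5, -0.2, 1.0]
grip_width: 0.0703
time: 4.65
position: [0.6799, -0.2069, 0.0405]
tool_rot: [0.649, 0.761, 0.0, 0.001]
ft_force: [0.3, 0.6, 4.0]
grip_width: 0.0398
time: 5.15
position: [0.681, -0.2075, 0.1931]
tool_rot: [0.649, 0.761, 0.001, 0.003]
ft_force: [0.4, -0.3, -1.1]
grip_width: 0.0396
shift [314.9  15.2  52.1] turn 18.2 | pos [ 681.  -207.5  193.1] yaw 99.1 F [ 0.4 -0.3 -1.1] w 39.6 t 5.15 q6 -2.18
```

```bash
python3 -m pendant '[[[40,2,0],0],[[55,3,0],0],[[55,3,0],0],[[55,3,0],0],[[55,2,0],0],[[55,2,0],0],[[0,0,0],9],[[0,0,0],9]]'
python3 - <<'E'
from h import *
go(646.7,105.7,50,80.9)
s=camera("side");
cv2.imwrite("pics/s2.png",cv2.resize(s["pixels"][40:240,110:320],None,fx=3,fy=3,interpolation=cv2.INTER_CUBIC))
E
```

```text
time: 6.15
position: [0.6433, 0.108, 0.1878]
tool_rot: [0.761, 0.649, -0.001, -0.001]
ft_force: [0.9, 0.1, -1.6]
grip_width: 0.0399
shift [ -1.6   4.1 137.8] turn -0.0 | pos [643.3 108.  187.8] yaw 80.9 F [ 0.9  0.1 -1.6] w 39.9 t 6.15 q6 -1.42
```

View pics/s2.png

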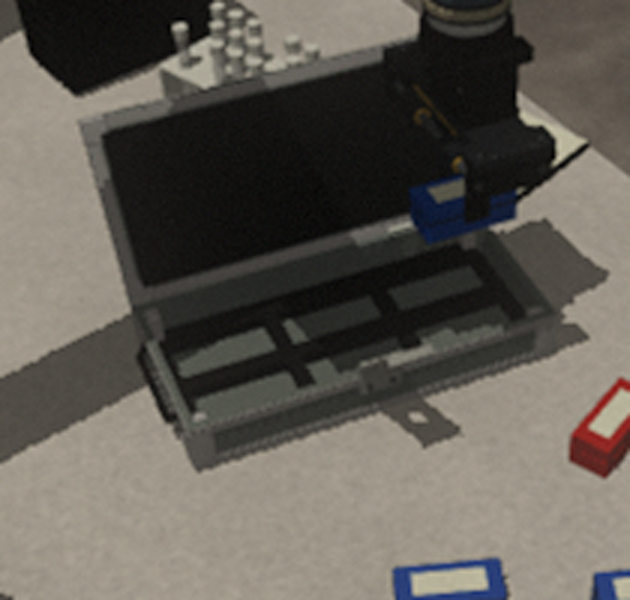

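```bash
python3 -m pendant '[[[-1.5,4,45],0],[[0,0,45],0],[[0,0,25],0],[[0,0,10],0],[[0,0,8],0],[[0,0,6],0],[[0,0,0],0]]'
python3 - <<'E'
from h import *
go(646.7,105.7,48,80.9)
E
```

```text
time: 7.08
position: [0.6486, 0.1045, 0.0509]
tool_rot: [0.76, 0.65, 0.0, 0.0]
ft_force: [-0.2, -0.6, -0.3]
grip_width: 0.0397
shift [ 0.9 -2.1  2.9] turn 0.2 | pos [648.6 104.5  50.9] yaw 81.1 F [-0.2 -0.6 -0.3] w 39.7 t 7.08 q6 -1.43
```

```bash
python3 -m pendant '[[[0,0,2],0],[[0,0,0],0],[[0,0,0],0],[[0,0,-20],0],[[0,0,-50],0],[[0,0,-60],0],[[0,0,-60],0],[[0,0,-60],0]]' 60
python3 - <<'E'
from h import *
c=camera("top");s=camera("side")
for b in boxes(c):print(np.round(b,1))
for b in boxes(c,.044)[:3]:print("z44",np.round(b,1))
go(583.7,-247.5,290,62.4)
E
```

```text
time: 8.07
position: [0.6481, 0.1045, 0.3024]
tool_rot: [0.76, 0.65, 0.001, 0.001]
ft_force: [0.4, 0.2, -0.3]
grip_width: 0.0597
[ 452.1 -152.2  -27.5   67.8   29.8]
[ 459.8 -249.4  -24.6   68.5   30.1]
[ 581.5 -366.8   28.7   68.4   30. ]
[ 583.7 -247.5  -27.6   68.3   29.2]
z44 [ 452.  -151.3  -27.5   67.3   29.6]
z44 [ 459.6 -247.8  -24.6   68.    29.9]
z44 [ 580.4 -364.3   28.7   67.9   29.8]
shift [-358.6  -13.8   18.2] turn 18.7 | pos [652.6 104.6 309.5] yaw 81.1 F [ 1.1 -0.6  0.4] w 59.9 t 8.18 q6 -1.42
```

```bash
python3 -m pendant '[[[-50,-2,0],0],[[-52,-2,0],0],[[-52,-2,0],0],[[-52,-2,0],0],[[-52,-2,0],0],[[-52,-2,0],0],[[-48,-2,0],9.5],[[0,0,0],9.2]]' 70
python3 - <<'E'
from h import *
c=camera("wrist")
for b in boxes(c):print(np.round(b,1))
go(583.7,-247.5,39,62.4)
c=camera("top");s=camera("side")
m=lambda c:cv2.inRange(cv2.cvtColor(c["pixels"],cv2.COLOR_BGR2HSV),(5,90,40),(18,255,190))
for k in(c,s):
    n,l,st,ce=cv2.connectedComponentsWithStats(m(k));
    print([(st[i].tolist(),ce[i].round(1).tolist()) for i in range(1,n) if st[i][4]>60])
go(583.7,-247.5,39,62.4)
E
```

```text
time: 9.18
position: [0.578, -0.2509, 0.2994]
tool_rot: [0.858, 0.513, -0.0, 0.001]
ft_force: [0.3, 0.6, -0.7]
grip_width: 0.0696
[ 578.4 -367.5   28.5   63.4   25.3]
[ 581.5 -248.2  -27.1   63.2   25.6]
[ 456.4 -250.   -24.6   62.9   25.6]
shift [  4.    3.9 260.3] turn -0.7 | pos [ 578.2 -249.1  299.3] yaw 61.7 F [-0.3  0.1  0.6] w 70.2 t 9.22 q6 -1.66
[([328, 17, 38, 20, 119], [351.1, 25.1]), ([324, 29, 52, 50, 163], [340.9, 58.9])]
[([381, 176, 52, 50, 669], [406.1, 199.7]), ([415, 245, 69, 32, 122], [443.5, 263.7]), ([308, 294, 19, 18, 179], [316.3, 304.5])]
shift [  2.1   4.6 260.2] turn 0.1 | pos [ 578.6 -247.2  299.2] yaw 62.5 F [ 0.3  0.  -0. ] w 70.4 t 9.32 q6 -1.67
```

```bash
python3 -m pendant '[[[1.5,3.5,50],0],[[0,0,55],0],[[0,0,55],0],[[0,0,50],0],[[0,0,35],0],[[0,0,15],0],[[0,0,0],0]]' 70 40; python3 -m pendant '[[[0,0,0],0],[[0,0,0],0],[[0,0,0],0],[[0,0,0],0]]' 20 40;  python3 -m pendant '[[[0,0,-30],0],[[0,0,-50],0],[[0,0,-50],0],[[0,0,-20],0]]'
python3 - <<'E'
from h import *
go(425.5,141.1,190,80.9)
E
```

```text
time: 10.2
position: [0.5828, -0.2466, 0.0383]
tool_rot: [0.855, 0.519, -0.0, -0.0]
ft_force: [0.8, 0.9, -0.1]
grip_width: 0.07
time: 10.7
position: [0.583, -0.2475, 0.0393]
tool_rot: [0.856, 0.518, 0.0, 0.0]
ft_force: [0.9, 0.3, 3.7]
grip_width: 0.0398
time: 11.2
position: [0.584, -0.2481, 0.192]
tool_rot: [0.856, 0.518, 0.001, 0.002]
ft_force: [-0.5, 0.4, -1.2]
grip_width: 0.0396
shift [ 2.712e+02 -3.209e+02  1.000e-01] turn -18.5 | pos [ 584.  -248.1  192. ] yaw 62.4 F [-0.5  0.4 -1.2] w 39.6 t 11.2 q6 -1.67
```

```bash
python3 -m pendant '[[[34,-40,0],0],[[34,-40,0],0],[[34,-40,0],0],[[34,-40,0],0],[[34,-40,0],0],[[34,-40,0],0],[[34,-40,0],0],[[33,-41,0],0]]';python3 -m pendant '[[[0,0,0],-9.5],[[0,0,0],-9],[[0,0,0],0]]'
python3 - <<'E'
from h import *
go(425.5,141.1,49,80.9)
E
```

```text
time: 12.2
position: [0.4234, 0.1431, 0.1887]
tool_rot: [0.856, 0.517, 0.0, 0.0]
ft_force: [0.8, 0.9, -1.2]
grip_width: 0.0397
time: 12.58
position: [0.4239, 0.1419, 0.1886]
tool_rot: [0.762, 0.648, -0.0, -0.0]
ft_force: [0.7, -0.4, -1.5]
grip_width: 0.0398
shift [ -0.5   1.8 139.6] turn -0.1 | pos [423.9 141.9 188.6] yaw 80.8 F [ 0.7 -0.4 -1.5] w 39.8 t 12.57 q6 -1.34
```

```bash
python3 -m pendant '[[[-0.5,2,45],0],[[0,0,45],0],[[0,0,25],0],[[0,0,10],0],[[0,0,8],0],[[0,0,7],0],[[0,0,0],0]]'; python3 -m pendant '[[[0,0,0],0],[[0,0,0],0],[[0,0,0],0],[[0,0,-20],0],[[0,0,-50],0],[[0,0,-60],0],[[0,0,-60],0],[[0,0,-60],0]]' 60
python3 - <<'E'
from h import *
go(580,-367,300,118.7)
E
```

```text
time: 13.45
position: [0.4262, 0.1409, 0.0487]
tool_rot: [0.761, 0.648, 0.0, 0.0]
ft_force: [-0.8, 0.0, -0.7]
grip_width: 0.0398
time: 14.45
position: [0.4254, 0.1409, 0.3008]
tool_rot: [0.761, 0.648, 0.0, 0.0]
ft_force: [1.8, -0.2, -0.4]
grip_width: 0.0598
shift [-476.8  233.4    0.8] turn -37.8 | pos [425.4 140.9 300.8] yaw 80.9 F [ 1.8 -0.2 -0.4] w 59.8 t 14.45 q6 -1.34
```

```bash
python3 -m pendant '[[[-48,23,0],0],[[-48,23,0],0],[[-48,23,0],0],[[-48,23,0],0],[[-48,23,0],0],[[-48,23,0],0],[[-48,24,0],0],[[-48,24,0],0]]' 70; python3 -m pendant '[[[-48,24,0],0],[[-45,23,0],0],[[0,0,0],10.2],[[0,0,0],10.2],[[0,0,0],10.2],[[0,0,0],10.2],[[0,0,0],10.2],[[0,0,0],10.2]]';  python3 -m pendant '[[[0,0,0],10.2],[[0,0,0],10.2],[[0,0,0],10.2],[[0,0,0],10.2],[[0,0,0],10.2],[[0,0,0],10.2],[[0,0,0],10.2],[[0,0,0],9.6]]'
python3 - <<'E'
from h import *
c=camera("wrist")
for b in boxes(c):print(np.round(b,1))
go(580,-367,39,118.7)
E
```

```text
time: 15.45
position: [0.5486, -0.2692, 0.2985]
tool_rot: [0.761, 0.648, 0.0, -0.0]
ft_force: [0.5, -0.5, 0.4]
grip_width: 0.0697
time: 16.45
position: [0.5799, -0.3667, 0.2982]
tool_rot: [0.986, 0.168, -0.0, -0.0]
ft_force: [0.3, -0.2, -0.0]
grip_width: 0.0701
time: 17.45
position: [0.5799, -0.3667, 0.2982]
tool_rot: [0.859, -0.513, -0.001, -0.0]
ft_force: [0.3, -0.3, -0.1]
grip_width: 0.0702
[ 455.9 -249.6  -24.7   63.5   24.9]
[ 448.8 -152.3  -27.1   63.8   24.6]
[ 578.2 -366.8   28.4   62.7   25.3]
shift [  0.5  -0.  259.2] turn -0.6 | pos [ 579.9 -366.7  298.2] yaw -61.9 F [-0.3 -0.7  0.5] w 70.3 t 17.5 q6 0.35
```

```bash
python3 -m pendant '[[[0,0,50],0],[[0,0,55],0],[[0,0,55],0],[[0,0,50],0],[[0,0,30],0],[[0,0,16],0],[[0,0,0],0]]' 70 40; python3 -m pendant '[[[0,0,0],0],[[0,0,0],0],[[0,0,0],0],[[0,0,0],0]]' 20 40;  python3 -m pendant '[[[0,0,-30],0],[[0,0,-50],0],[[0,0,-50],0],[[0,0,-40],0]]'
python3 - <<'E'
from h import *
go(536.1,123.4,210,80.9)
E
```

```text
time: 18.38
position: [0.5798, -0.3666, 0.0417]
tool_rot: [0.86, -0.51, -0.001, -0.0]
ft_force: [0.1, 0.5, 0.9]
grip_width: 0.0698
time: 18.88
position: [0.5805, -0.3672, 0.0433]
tool_rot: [0.86, -0.51, 0.0, 0.0]
ft_force: [-1.5, 0.6, 2.4]
grip_width: 0.0394
time: 19.38
position: [0.5805, -0.3672, 0.2148]
tool_rot: [0.86, -0.51, 0.001, 0.0]
ft_force: [0.5, 0.3, -1.0]
grip_width: 0.0397
shift [-451.8 -196.4    4.2] turn 37.8 | pos [ 580.5 -367.2  214.8] yaw -61.3 F [ 0.5  0.3 -1. ] w 39.7 t 19.38 q6 0.34
```

```bash
python3 -m pendant '[[[-50,-22,0],0],[[-50,-22,0],0],[[-50,-22,0],0],[[-50,-22,0],0],[[-50,-22,0],0],[[-50,-22,0],0],[[-50,-22,0],0],[[-50,-21,0],0]]';python3 -m pendant '[[[-52,-21,0],0],[[0,0,0],9.5],[[0,0,0],9.5],[[0,0,0],9.5],[[0,0,0],9.3],[[0,0,0],0]]'
python3 - <<'E'
from h import *
go(536.1,123.4,53,80.9)
E
```

```text
time: 20.38
position: [0.5416, 0.0696, 0.2127]
tool_rot: [0.86, -0.51, 0.0, -0.0]
ft_force: [0.7, 1.0, -0.5]
grip_width: 0.0395
time: 21.12
position: [0.5353, 0.1236, 0.2126]
tool_rot: [-0.649, 0.761, 0.0, -0.0]
ft_force: [0.1, 0.1, -0.4]
grip_width: 0.0396
shift [  0.   -0.8 159.6] turn 0.1 | pos [535.3 123.6 212.6] yaw -99.0 F [ 0.1  0.1 -0.4] w 39.6 t 21.12 q6 1.75
```

```bash
python3 -m pendant '[[[0,-0.8,50],0],[[0,0,50],0],[[0,0,25],0],[[0,0,15],0],[[0,0,10],0],[[0,0,8],0],[[0,0,0],0]]'
python3 - <<'E'
from h import *
go(536.1,123.4,53,80.9)
s=camera("side");
cv2.imwrite("pics/s3.png",cv2.resize(s["pixels"][40:240,110:320],None,fx=3,fy=3,interpolation=cv2.INTER_CUBIC))
E
```

```text
time: 22.0
position: [0.5364, 0.1234, 0.0547]
tool_rot: [-0.649, 0.761, -0.0, 0.0]
ft_force: [-0.3, -0.4, -0.9]
grip_width: 0.0397
shift [0.1 0.3 1.7] turn -0.0 | pos [536.4 123.4  54.7] yaw -99.1 F [-0.3 -0.4 -0.9] w 39.7 t 22.0 q6 1.75
```

View pics/s3.png

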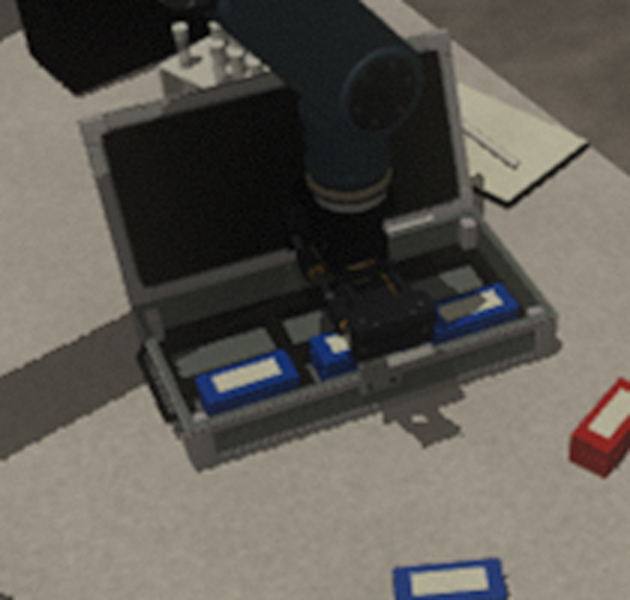

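Three boxes are seated in the front row. I'll release, lift and gently nudge the lid further back with a finger to make room for the back row.

```bash
python3 -m pendant '[[[0,0,1],0],[[0,0,0],0],[[0,0,0],0],[[0,0,-15],0],[[0,0,-40],0],[[0,0,-40],0],[[0,0,-40],0]]' 60;  python3 -m pendant '[[[-40,0,0],0],[[-40,0,0],0],[[-30,0,0],0],[[-10,0,0],0],[[-8,0,0],0],[[-4,0,0],0],[[-4,0,0],0]]';python3 -m pendant '[[[-4,0,0],0],[[-4,0,0],0]]';python3 -m pendant '[[[-4,0,0],0],[[-4,0,0],0]]'
```

```text
time: 22.92
position: [0.5362, 0.1234, 0.1909]
tool_rot: [-0.649, 0.761, -0.0, 0.0]
ft_force: [1.1, -0.1, -0.0]
grip_width: 0.0601
time: 23.8
position: [0.5574, 0.2563, 0.1882]
tool_rot: [-0.648, 0.761, -0.0, -0.001]
ft_force: [-1.0, -3.1, -0.8]
grip_width: 0.0602
time: 24.05
position: [0.5591, 0.2653, 0.1884]
tool_rot: [-0.648, 0.761, 0.0, -0.0]
ft_force: [-1.1, -3.6, 0.7]
grip_width: 0.0599
time: 24.3
position: [0.5596, 0.2674, 0.1888]
tool_rot: [-0.65, 0.76, -0.004, -0.006]
ft_force: [-2.5, -25.0, 8.1]
grip_width: 0.0599
```

The lid moved to about 2.1 rad and then hit its stop at 25 N on the finger. I'm backing off and fetching the next box with a higher grasp.

```bash
python3 -m pendant '[[[40,0,0],0],[[40,0,-40],0],[[0,0,-50],0],[[0,0,0],0]]' 60
python3 - <<'E'
from h import *
c=camera("top");s=camera("side")
A=lambda z:[print(z,np.round(b,1)) for b in boxes(c,z)]
A(.036);A(.044)
go(451,-152,280,62.5)
E
```

```text
time: 24.8
position: [0.5512, 0.1955, 0.2836]
tool_rot: [-0.648, 0.762, -0.003, 0.006]
ft_force: [0.3, -0.1, -0.3]
grip_width: 0.06
0.036 [426.5 142.2  -9.4  69.2  30.8]
0.036 [ 452.1 -152.2  -27.5   67.8   29.8]
0.036 [ 459.8 -249.4  -24.6   68.5   30.1]
0.036 [538.9 124.6  -9.3  69.5  30.6]
0.036 [651.1 105.6  -8.8  69.8  30.9]
0.044 [426.6 140.8  -9.4  68.7  30.6]
0.044 [ 452.  -151.3  -27.5   67.3   29.6]
0.044 [ 459.6 -247.8  -24.6   68.    29.9]
0.044 [538.2 123.4  -9.3  68.9  30.4]
0.044 [649.4 104.5  -8.8  69.3  30.7]
shift [358.3  40.7  -1.5] turn 18.4 | pos [548.1 195.3 279.2] yaw -99.1 F [-1.1  0.9 -0.5] w 59.9 t 24.9 q6 1.88
```

```bash
python3 -m pendant '[[[40,5,0],0],[[53,6,0],0],[[53,6,0],0],[[53,6,0],0],[[53,6,0],0],[[53,6,0],0],[[53,6,0],9.2],[[0,0,0],9.2]]' 70
python3 - <<'E'
from h import *
c=camera("wrist")
for b in boxes(c):print(np.round(b,1))
go(451,-152,44,62.5)
E
```

```text
time: 25.9
position: [0.4496, -0.1551, 0.2771]
tool_rot: [-0.514, 0.858, 0.001, -0.0]
ft_force: [0.1, 1.2, -0.1]
grip_width: 0.0698
[ 449.5 -152.6  -27.8   62.2   25. ]
[ 456.3 -249.9  -25.5   62.9   24.8]
shift [ -1.8  -1.2 233. ] turn -0.8 | pos [ 449.6 -153.5  277. ] yaw -118.3 F [0.3 0.2 0.1] w 69.5 t 25.95 q6 1.5
```

```bash
python3 -m pendant '[[[-1.5,-1,45],0],[[0,0,55],0],[[0,0,55],0],[[0,0,45],0],[[0,0,22],0],[[0,0,10],0],[[0,0,0],0]]' 70 45; python3 -m pendant '[[[0,0,0],0],[[0,0,0],0],[[0,0,0],0],[[0,0,0],0]]' 20 45;  python3 -m pendant '[[[0,0,-30],0],[[0,0,-50],0],[[0,0,-50],0],[[0,0,-20],0]]'
python3 - <<'E'
from h import *
go(545,187,190,80.75)  # p5 4 mm short in case x
E
```

```text
time: 26.82
position: [0.4517, -0.1507, 0.0459]
tool_rot: [-0.519, 0.855, 0.001, -0.0]
ft_force: [0.7, 0.7, -0.6]
grip_width: 0.0699
time: 27.32
position: [0.4522, -0.1518, 0.0471]
tool_rot: [-0.518, 0.855, -0.001, 0.0]
ft_force: [0.3, -0.0, 4.6]
grip_width: 0.0394
time: 27.82
position: [0.4529, -0.1521, 0.1994]
tool_rot: [-0.518, 0.855, -0.002, 0.001]
ft_force: [0.8, -0.5, -1.4]
grip_width: 0.0395
shift [-343.3   75.2    8.9] turn -18.3 | pos [ 452.9 -152.1  199.4] yaw -117.5 F [ 0.8 -0.5 -1.4] w 39.5 t 27.82 q6 1.49
```

```bash
python3 -m pendant '[[[-40,9,0],0],[[-50,11,0],0],[[-50,11,0],0],[[-50,11,0],0],[[-50,11,0],0],[[-50,11,0],0],[[-53,13,0],-9.2],[[0,0,0],-9.1]]'
python3 - <<'E'
from h import *
go(546.9,186.5,67,80.75)
E
```

```text
time: 28.82
position: [0.5425, 0.1919, 0.1964]
tool_rot: [-0.652, 0.758, 0.0, 0.001]
ft_force: [-0.2, -0.4, -1.3]
grip_width: 0.0397
shift [  4.9  -5.  129.4] turn 0.6 | pos [542.5 191.9 196.4] yaw -98.7 F [-0.2 -0.4 -1.3] w 39.7 t 28.82 q6 1.87
```

```bash
python3 -m pendant '[[[0,0,30],0],[[0,0,30],0],[[0,0,0],0]]'
python3 - <<'E'
from h import *
go(546.9,186.5,67,80.75)
E
```

```text
time: 29.2
position: [0.5399, 0.1878, 0.1343]
tool_rot: [-0.648, 0.762, 0.002, -0.003]
ft_force: [-0.5, -0.0, -1.2]
grip_width: 0.0398
shift [ 0.1 -7.6 67.2] turn 0.0 | pos [539.9 187.8 134.3] yaw -99.2 F [-0.5 -0.  -1.2] w 39.8 t 29.2 q6 1.87
```

```bash
python3 -m pendant '[[[0,-7,20],0],[[0,0,20],0],[[0,0,10],0],[[0,0,0],0]]' ;python3 -m pendant '[[[0,0,5],0],[[0,0,0],0]]';python3 -m pendant '[[[0,0,5],0],[[0,0,0],0]]'
python3 - <<'E'
from h import *
go(546.9,186.5,67,80.75)
E
```

```text
time: 29.7
position: [0.5491, 0.1869, 0.086]
tool_rot: [-0.648, 0.762, 0.0, -0.0]
ft_force: [0.5, -0.3, -0.6]
grip_width: 0.0394
time: 29.95
position: [0.5493, 0.1871, 0.0818]
tool_rot: [-0.648, 0.762, -0.0, 0.0]
ft_force: [-0.5, 0.7, -1.5]
grip_width: 0.0393
time: 30.2
position: [0.549, 0.187, 0.0763]
tool_rot: [-0.648, 0.762, 0.0, -0.0]
ft_force: [0.2, -0.2, -0.2]
grip_width: 0.0397
shift [0.9 1.9 9.3] turn 0.0 | pos [549.  187.   76.3] yaw -99.2 F [ 0.2 -0.2 -0.2] w 39.7 t 30.2 q6 1.87
```

```bash
for i in 1; do python3 -m pendant '[[[0,2,4],0],[[0,0,0],0]]';python3 -m pendant '[[[0,0,4],0],[[0,0,0],0]]';python3 -m pendant '[[[0,0,3],0],[[0,0,0],0]]'; done
```

```text
time: 30.45
position: [0.5466, 0.1874, 0.0721]
tool_rot: [-0.648, 0.762, 0.0, -0.001]
ft_force: [-0.0, -0.5, -0.7]
grip_width: 0.0397
time: 30.7
position: [0.547, 0.1873, 0.0682]
tool_rot: [-0.648, 0.762, 0.0, -0.0]
ft_force: [-0.8, -1.1, -0.9]
grip_width: 0.0396
time: 30.95
position: [0.5471, 0.1873, 0.0653]
tool_rot: [-0.648, 0.762, 0.0, -0.0]
ft_force: [-0.2, 0.5, -1.0]
grip_width: 0.0397
```

```bash
python3 -m pendant '[[[0,0,3],0],[[0,0,0],0]]';python3 -m pendant '[[[0,0,3],0],[[0,0,0],0]]';python3 -m pendant '[[[0,0,2],0],[[0,0,0],0]]'
```

```text
time: 31.2
position: [0.547, 0.1874, 0.0623]
tool_rot: [-0.648, 0.762, 0.0, -0.0]
ft_force: [1.0, 0.1, -1.8]
grip_width: 0.0397
time: 31.45
position: [0.547, 0.1874, 0.0593]
tool_rot: [-0.648, 0.762, 0.0, -0.0]
ft_force: [0.3, -1.1, -1.9]
grip_width: 0.0398
time: 31.7
position: [0.5473, 0.1871, 0.0576]
tool_rot: [-0.648, 0.762, -0.0, -0.0]
ft_force: [0.3, -1.5, -1.2]
grip_width: 0.0397
```

```bash
python3 -m pendant '[[[0,0,0],0],[[0,0,0],0],[[0,0,0],0],[[0,0,-15],0],[[0,0,-40],0],[[0,0,-60],0],[[0,0,-60],0],[[0,0,-60],0]]' 52
python3 - <<'E'
from h import *
c=camera("top");s=camera("side")
print([np.round(b,1).tolist() for b in boxes(c,.044)])
p=[i for i in range(0)]
cv2.imwrite("pics/b4.png",cv2.resize(np.hstack([c["pixels"][130:290,290:440]]),None,fx=3.5,fy=3.5,interpolation=cv2.INTER_CUBIC))
# bottle base/cap via side view
print("side bottle",[ray(s,316.5,316,0),ray(c,400,211,.096),ray(c,405,215,.06)])
go(458.5,-249.5,280,65)
E
```

```text
time: 32.7
position: [0.5468, 0.1878, 0.2958]
tool_rot: [-0.648, 0.762, -0.0, 0.001]
ft_force: [1.0, 0.1, 0.5]
grip_width: 0.0519
[[426.6, 140.8, -9.3, 68.7, 30.5], [459.6, -247.8, -24.6, 68.0, 29.9], [538.2, 123.4, -9.3, 68.9, 30.4], [649.5, 104.6, -8.7, 69.3, 30.5]]
side bottle [array([ 0.44537285, -0.38234145,  0.        ]), array([ 0.45879651, -0.34197273,  0.096     ]), array([ 0.45068477, -0.36359934,  0.06      ])]
shift [447.4  21.9  18.7] turn 15.8 | pos [551.3 188.6 301.7] yaw -99.2 F [ 1.1 -0.4  1. ] w 52.1 t 32.8 q6 1.87
```

View pics/b4.png

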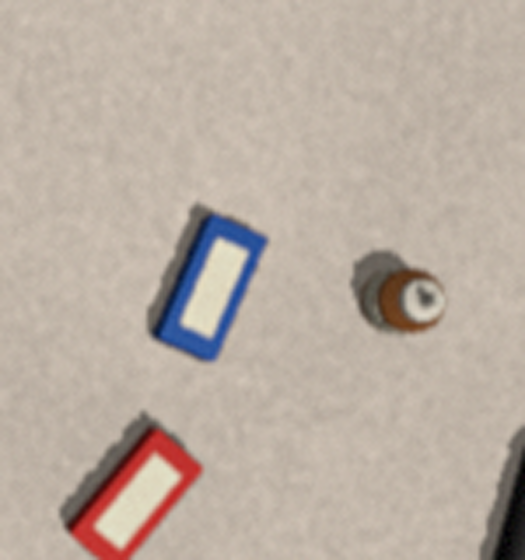

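```bash
python3 -m pendant '[[[40,2,0],0],[[55,3,0],0],[[55,3,0],0],[[55,3,0],0],[[55,3,0],0],[[55,3,0],0],[[55,3,0],0],[[55,3,0],0]]' 70;python3 -m pendant '[[[20,0,0],0],[[0,16,0],8],[[0,0,0],7.8],[[0,0,0],0]]' 70
python3 - <<'E'
from h import *
c=camera("wrist")
for b in boxes(c):print(np.round(b,1))
go(442.2,-241.9,46,65)
E
```

```text
time: 33.8
position: [0.4556, -0.2296, 0.2929]
tool_rot: [-0.648, 0.762, -0.0, 0.0]
ft_force: [0.5, -0.1, -1.5]
grip_width: 0.0695
time: 34.3
position: [0.4372, -0.2445, 0.2926]
tool_rot: [-0.538, 0.843, 0.0, 0.0]
ft_force: [0.3, 0.0, 0.0]
grip_width: 0.0698
[ 456.5 -249.6  -24.9   62.7   25.7]
shift [ -4.4  -3.3 246.6] turn 0.1 | pos [ 437.4 -244.7  292.6] yaw -114.9 F [-0.1 -0.   0.4] w 70.1 t 34.35 q6 1.27
```

```bash
python3 -m pendant '[[[-4,-2.5,45],0],[[0,0,55],0],[[0,0,55],0],[[0,0,50],0],[[0,0,28],0],[[0,0,13.5],0],[[0,0,0],0]]' 70 45; python3 -m pendant '[[[0,0,0],0],[[0,0,0],0],[[0,0,0],0],[[0,0,0],0]]' 20 45;  python3 -m pendant '[[[0,0,-30],0],[[0,0,-50],0],[[0,0,-50],0],[[0,0,-20],0]]'
python3 - <<'E'
from h import *
go(641,172.5,200,80.75)  # p4 3-4 mm short, -18 along box
c=camera("top");print([np.round(b,1).tolist() for b in boxes(c,.044)])
E
```

```text
time: 35.22
position: [0.4413, -0.2427, 0.0457]
tool_rot: [-0.538, 0.843, 0.0, -0.0]
ft_force: [0.4, 0.1, 0.7]
grip_width: 0.0698
time: 35.72
position: [0.4414, -0.2431, 0.0466]
tool_rot: [-0.537, 0.844, -0.0, 0.0]
ft_force: [-0.3, -0.2, 4.9]
grip_width: 0.0392
time: 36.22
position: [0.442, -0.2437, 0.1989]
tool_rot: [-0.537, 0.844, -0.002, 0.001]
ft_force: [0.4, 0.2, -1.6]
grip_width: 0.0393
shift [-461.3   -4.2   -1.7] turn -15.8 | pos [ 442.  -243.7  198.9] yaw -115.0 F [ 0.4  0.2 -1.6] w 39.3 t 36.23 q6 1.28
[[426.6, 140.8, -9.4, 68.7, 30.6], [538.0, 123.4, -9.3, 69.3, 30.4], [547.7, 187.1, -9.1, 69.1, 30.4], [649.1, 104.5, -8.5, 69.9, 30.8]]
```

```bash
python3 -m pendant '[[[-42,0,0],0],[[-52,-1,0],0],[[-52,-1,0],0],[[-52,-1,0],0],[[-52,-1,0],0],[[-52,0,0],0],[[-52,0,0],0],[[-52,0,0],0]]';python3 -m pendant '[[[-53,0,0],-8],[[0,0,30],-8],[[0,0,30],0],[[0,0,0],0]]'
python3 - <<'E'
from h import *
go(641.1,171.8,58,80.75)
E
```

```text
time: 37.28
position: [0.6164, 0.1247, 0.1946]
tool_rot: [-0.537, 0.844, 0.001, -0.001]
ft_force: [1.7, -0.0, -0.5]
grip_width: 0.0398
time: 37.78
position: [0.6358, 0.171, 0.1319]
tool_rot: [-0.649, 0.761, 0.003, -0.004]
ft_force: [-0.2, 0.6, -0.9]
grip_width: 0.0398
shift [-1.8 -5.7 73.8] turn 0.2 | pos [635.8 171.  131.9] yaw -99.0 F [-0.2  0.6 -0.9] w 39.8 t 37.77 q6 1.82
```

```bash
python3 -m pendant '[[[-1,-4,20],0],[[0,0,20],0],[[0,0,8],0],[[0,0,0],0],[[0,0,0],0]]'
python3 - <<'E'
from h import *
go(641.1,171.8,58,80.75)
E
```

```text
time: 38.4
position: [0.6437, 0.1715, 0.0886]
tool_rot: [-0.649, 0.761, -0.0, 0.0]
ft_force: [0.3, 0.5, -1.7]
grip_width: 0.0394
shift [ 0.1  2.6 30.6] turn 0.2 | pos [643.7 171.5  88.6] yaw -99.0 F [ 0.3  0.5 -1.7] w 39.4 t 38.4 q6 1.82
```

```bash
python3 -m pendant '[[[0,2.5,10],0],[[0,0,7],0],[[0,0,0],0]]';python3 -m pendant '[[[0,0,5],0],[[0,0,0],0]]';python3 -m pendant '[[[0,0,4],0],[[0,0,0],0]]';python3 -m pendant '[[[0,0,3],0],[[0,0,0],0]]'
```

```text
time: 38.78
position: [0.64, 0.1719, 0.0701]
tool_rot: [-0.649, 0.761, 0.001, -0.001]
ft_force: [-0.2, -0.6, -1.9]
grip_width: 0.0395
time: 39.02
position: [0.6405, 0.1719, 0.0656]
tool_rot: [-0.649, 0.761, 0.0, -0.0]
ft_force: [0.6, 0.2, -1.4]
grip_width: 0.0395
time: 39.28
position: [0.6405, 0.1719, 0.0617]
tool_rot: [-0.649, 0.761, 0.0, -0.0]
ft_force: [0.2, 0.6, -2.2]
grip_width: 0.0397
time: 39.52
position: [0.6405, 0.1719, 0.0588]
tool_rot: [-0.649, 0.761, 0.0, -0.0]
ft_force: [0.5, -1.0, -1.4]
grip_width: 0.0395
```

```bash
python3 -m pendant '[[[0,0,0],0],[[0,0,0],0],[[0,0,0],0],[[0,0,-15],0],[[0,0,-40],0],[[0,0,-60],0],[[0,0,-60],0],[[0,0,-60],0]]' 52;python3 -m pendant '[[[0,0,-10],-10],[[0,0,0],-10],[[0,0,0],-10],[[0,0,0],-10],[[0,0,0],-10],[[0,0,0],-10],[[0,0,0],-10],[[0,0,0],-10]]' 0;python3 -m pendant '[[[0,0,0],-9.8],[[0,0,0],0]]'
python3 - <<'E'
from h import *
go(507,380,300,-9.25)
c=camera("top");print([np.round(b,1).tolist() for b in boxes(c,.044)])
cv2.imwrite("pics/t5.png",cv2.resize(c["pixels"][40:290,20:270],None,fx=2.4,fy=2.4,interpolation=cv2.INTER_CUBIC))
E
```

```text
time: 40.52
position: [0.6405, 0.1719, 0.2974]
tool_rot: [-0.649, 0.761, -0.0, 0.001]
ft_force: [0.7, -0.4, 0.2]
grip_width: 0.0517
time: 41.52
position: [0.6406, 0.1719, 0.3054]
tool_rot: [0.987, -0.163, 0.001, -0.0]
ft_force: [0.3, 0.3, 0.5]
grip_width: 0.0003
time: 41.78
position: [0.6406, 0.1719, 0.3052]
tool_rot: [0.997, -0.082, 0.001, -0.0]
ft_force: [0.0, -0.7, -0.8]
grip_width: 0.0005
shift [-165.7 -183.6    5. ] turn -0.1 | pos [640.6 171.9 305.2] yaw -9.4 F [ 0.  -0.7 -0.8] w 0.5 t 41.77 q6 0.26
[[426.6, 140.7, -8.8, 68.7, 30.3], [538.2, 123.4, -9.3, 68.9, 30.4], [547.7, 187.3, -9.1, 69.1, 30.1], [649.4, 104.5, -8.8, 69.3, 30.7], [659.1, 169.7, -8.4, 69.2, 30.5]]
```

View pics/t5.png

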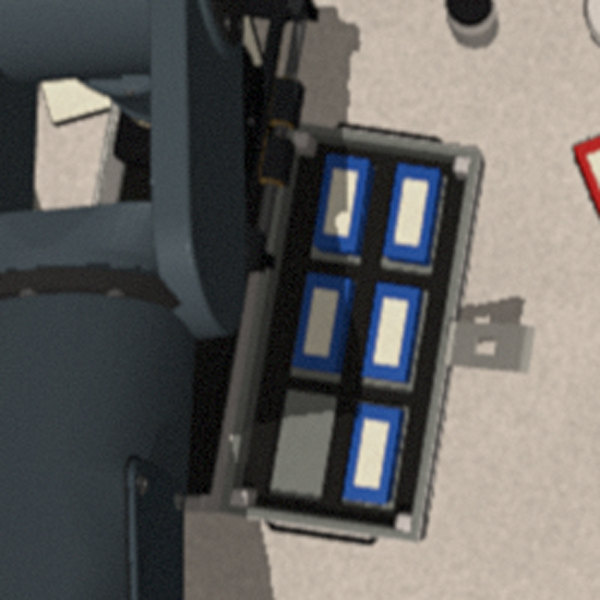

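All five boxes sit in pockets; the crop shows only the lower-left pocket empty. Next I go behind the lid at case y = +70, clear of the bolt, and push it shut.

```bash
python3 -m pendant '[[[-33,-37,0],0],[[-33,-37,0],0],[[-33,-37,0],0],[[-33,-37,0],0],[[-33,-36,0],0],[[0,0,0],0]]';python3 -m pendant '[[[0,0,40],0],[[0,0,40],0],[[0,0,13],0],[[0,0,0],0]]'
python3 - <<'E'
from h import *
go(507,380,212,-9.25)
E
```

```text
time: 42.58
position: [0.505, 0.3829, 0.3046]
tool_rot: [0.997, -0.079, -0.0, -0.0]
ft_force: [0.0, -0.9, 0.7]
grip_width: 0.0006
time: 43.08
position: [0.5078, 0.3794, 0.2107]
tool_rot: [0.997, -0.081, -0.0, 0.0]
ft_force: [0.2, -1.5, -0.3]
grip_width: 0.0002
shift [-0.9 -0.4 -1.3] turn -0.1 | pos [507.8 379.4 210.7] yaw -9.3 F [ 0.2 -1.5 -0.3] w 0.2 t 43.08 q6 0.63
```

```bash
python3 -m pendant '[[[0,12,0],0],[[0,12,0],0],[[0,12,0],0],[[0,12,0],0]]';python3 -m pendant '[[[0,15,0],0],[[0,15,0],0],[[0,15,0],0],[[0,15,0],0]]';python3 -m pendant '[[[0,15,0],0],[[0,15,0],0],[[0,15,0],0],[[0,15,0],0]]'
```

```text
time: 43.58
position: [0.5021, 0.3345, 0.2144]
tool_rot: [0.997, -0.081, 0.004, -0.004]
ft_force: [0.7, 5.8, 4.3]
grip_width: 0.0005
time: 44.08
position: [0.4902, 0.2726, 0.2114]
tool_rot: [0.997, -0.081, 0.0, -0.0]
ft_force: [0.3, 3.9, 3.0]
grip_width: 0.0004
time: 44.58
position: [0.4795, 0.213, 0.2105]
tool_rot: [0.997, -0.081, -0.001, 0.0]
ft_force: [1.1, 2.9, -0.8]
grip_width: 0.0007
```

```bash
python3 -m pendant '[[[0,15,0],0],[[0,15,0],0],[[0,12,10],0],[[0,12,10],0],[[0,11,11],0]]';python3 -m pendant '[[[0,10,14],0],[[0,10,15],0],[[0,10,15],0]]';python3 -m pendant '[[[0,4,15],0],[[0,3,15],0],[[0,2,10],0],[[0,0,4],0]]'
python3 - <<'E'
from h import *
go(541.5-.16*60-.987*70,157-.987*60+.16*70,86,-9.25)
E
```

```text
time: 45.2
position: [0.4701, 0.149, 0.1793]
tool_rot: [0.997, -0.081, 0.0, 0.0]
ft_force: [0.5, 0.4, 0.8]
grip_width: 0.0004
time: 45.58
position: [0.4646, 0.1198, 0.1348]
tool_rot: [0.997, -0.081, -0.001, 0.0]
ft_force: [-0.1, 0.4, 0.8]
grip_width: 0.0004
time: 46.08
position: [0.463, 0.1112, 0.0911]
tool_rot: [0.997, -0.081, -0.001, 0.0]
ft_force: [0.1, 0.1, -0.2]
grip_width: 0.0001
shift [0.2 2.2 5.1] turn 0.0 | pos [463.  111.2  91.1] yaw -9.2 F [ 0.1  0.1 -0.2] w 0.1 t 46.08 q6 0.16
```

```bash
python3 -m pendant '[[[0,0,3],0],[[0,0,2],0],[[0,0,0],0]]'
python3 - <<'E'
from h import *
go(541.5-.16*60-.987*70,157-.987*60+.16*70,86,-9.25)
s=camera("side");
cv2.imwrite("pics/s6.png",cv2.resize(s["pixels"][40:240,110:320],None,fx=3,fy=3,interpolation=cv2.INTER_CUBIC))
E
```

```text
time: 46.45
position: [0.464, 0.1117, 0.0872]
tool_rot: [0.997, -0.08, 0.0, -0.0]
ft_force: [-0.1, 0.1, -0.3]
grip_width: 0.0008
shift [-0.7  2.8  1.2] turn 0.0 | pos [464.  111.7  87.2] yaw -9.2 F [-0.1  0.1 -0.3] w 0.8 t 46.45 q6 0.16
```

View pics/s6.png

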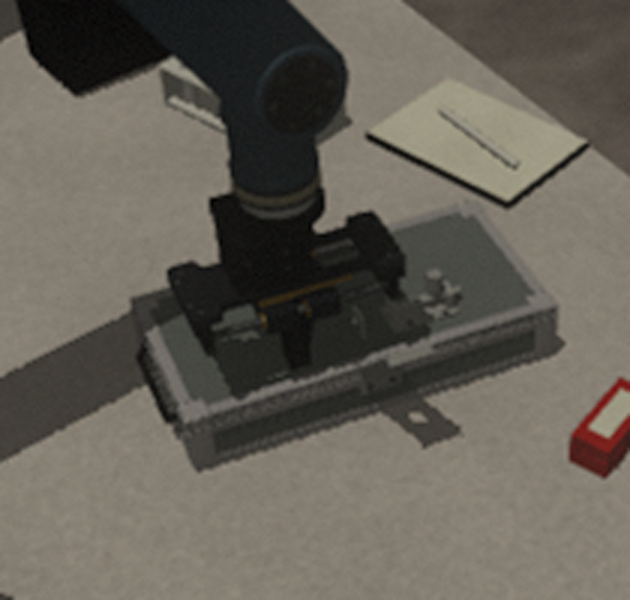

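The side view shows the lid shut. I'll press it briefly, then go to the outer side of the hasp.

```bash
python3 -m pendant '[[[0,0,3],0],[[0,0,2],0],[[0,0,0],0]]'; python3 -m pendant '[[[0,0,-50],0],[[0,0,-60],0],[[0,0,-60],0]]'
python3 - <<'E'
from h import *
go(511,-30.6,135,-9.25)
c=camera("top")
cv2.imwrite("pics/t7.png",cv2.resize(c["pixels"][60:280,90:270],None,fx=2.7,fy=2.7,interpolation=cv2.INTER_CUBIC))
E
```

```text
time: 46.88
position: [0.4642, 0.1117, 0.0861]
tool_rot: [0.997, -0.08, 0.002, -0.0]
ft_force: [-6.2, -0.7, 37.1]
grip_width: 0.0003
time: 47.25
position: [0.4635, 0.1116, 0.254]
tool_rot: [0.997, -0.081, 0.0, -0.0]
ft_force: [0.9, 0.1, 0.1]
grip_width: 0.0003
shift [ 69.7 132.7 119. ] turn 0.0 | pos [463.5 111.6 254. ] yaw -9.2 F [0.9 0.1 0.1] w 0.3 t 47.25 q6 0.16
```

View pics/t7.png

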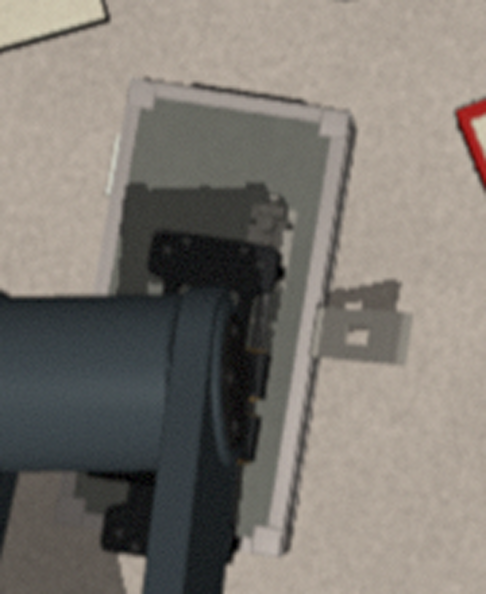

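```bash
python3 -m pendant '[[[23,46,0],0],[[23,46,0],0],[[23,46,0],0],[[0,0,40],0],[[0,0,50],0],[[0,0,29],0],[[0,0,0],0]]'; python3 -m pendant '[[[0,-10,0],0],[[0,-10,3],0],[[0,-10,0],0]]'
python3 -m pendant '[[[0,-10,-7],0],[[0,-10,-8],0],[[0,-10,-8],0]]'
python3 - <<'E'
from h import *
go(541.5-.16*103,157-.987*103,163,-9.25)
E
```

```text
time: 48.18
position: [0.508, -0.0353, 0.131]
tool_rot: [0.997, -0.081, -0.003, -0.001]
ft_force: [0.0, 0.2, -0.6]
grip_width: 0.0005
time: 48.55
position: [0.5158, -0.0059, 0.1314]
tool_rot: [0.997, -0.08, 0.002, 0.001]
ft_force: [0.0, -1.6, 1.4]
grip_width: 0.0007
time: 48.92
position: [0.5192, 0.0245, 0.1537]
tool_rot: [0.997, -0.08, -0.0, -0.0]
ft_force: [0.7, -0.4, -1.5]
grip_width: 0.0006
shift [  0.8 -31.4  -9.3] turn 0.0 | pos [519.2  24.5 153.7] yaw -9.2 F [ 0.7 -0.4 -1.5] w 0.6 t 48.92 q6 -0.01
```

```bash
python3 -m pendant '[[[0,-10,-4],0],[[0,-10,-4],0],[[0,-11,0],0],[[0,-14,0],0],[[0,-14,2],0],[[0,-15,6],0]]'
python3 -m pendant '[[[0,-11,10],0],[[0,-11,10],0],[[0,-10,10],0]]'; python3 -m pendant '[[[0,-6,10],0],[[0,-6,10],0],[[0,-4,8],0]]'
python3 - <<'E'
from h import *
go(541.5-.16*11,157-.987*11,90,-9.25)
E
```

```text
time: 49.68
position: [0.5314, 0.0975, 0.1528]
tool_rot: [0.997, -0.081, 0.0, -0.0]
ft_force: [-0.7, -0.7, -0.5]
grip_width: 0.0003
time: 50.05
position: [0.5362, 0.1288, 0.122]
tool_rot: [0.997, -0.081, -0.0, 0.0]
ft_force: [-0.2, -0.1, -0.3]
grip_width: 0.0002
time: 50.42
position: [0.5388, 0.1441, 0.0943]
tool_rot: [0.997, -0.081, -0.0, 0.0]
ft_force: [-0.6, -0.3, 0.0]
grip_width: 0.0005
shift [ 0.6 -2.2  4.3] turn 0.0 | pos [538.8 144.1  94.3] yaw -9.2 F [-0.6 -0.3  0. ] w 0.5 t 50.42 q6 0.22
```

```bash
python3 -m pendant '[[[0,0,3],0],[[0,0,2],0],[[0,0,0],0]]'; python3 -m pendant '[[[0,0,2],0],[[0,0,1],0],[[0,0,0],0]]';  python3 -m pendant '[[[0,0,-50],0],[[0,0,-60],0],[[0,-50,0],0],[[0,-60,0],0],[[0,-60,0],0],[[0,0,0],0]]'
python3 - <<'E'
from h import *
c=camera("top");s=camera("side")
a=cv2.resize(c["pixels"][90:250,110:260],(560,597),interpolation=cv2.INTER_CUBIC)
cv2.imwrite("pics/t8.png",a)
cv2.imwrite("pics/s8.png",cv2.resize(s["pixels"][100:200,160:310],None,fx=5,fy=5,interpolation=cv2.INTER_CUBIC))
go(541.5,157,200,-9.25)
E
```

```text
time: 50.8
position: [0.539, 0.1438, 0.0904]
tool_rot: [0.997, -0.081, 0.0, -0.0]
ft_force: [0.3, 0.4, 1.2]
grip_width: 0.0004
time: 51.18
position: [0.5391, 0.1438, 0.09]
tool_rot: [0.997, -0.081, 0.001, -0.0]
ft_force: [-4.3, -0.7, 20.8]
grip_width: 0.0001
time: 51.92
position: [0.5665, 0.3156, 0.1972]
tool_rot: [0.997, -0.078, 0.001, -0.001]
ft_force: [0.6, -0.1, -0.1]
grip_width: -0.0001
shift [  0.8 156.6  -3.2] turn 0.1 | pos [565.7 311.7 196.6] yaw -9.2 F [ 0.2 -1.1 -0.3] w 0.5 t 52.02 q6 0.49
```

View pics/t8.png

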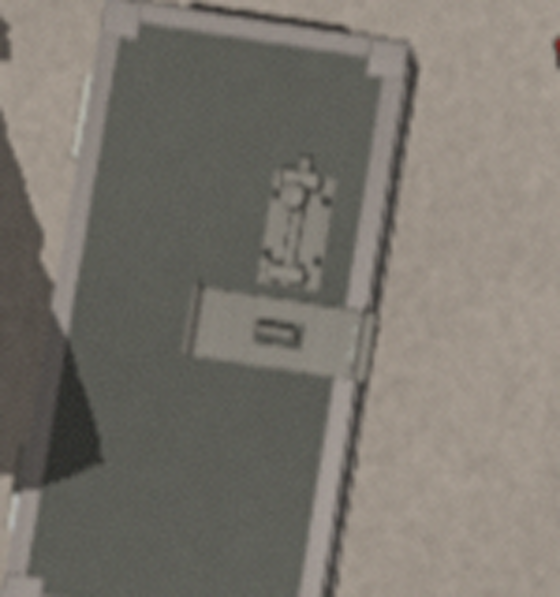

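View pics/s8.png

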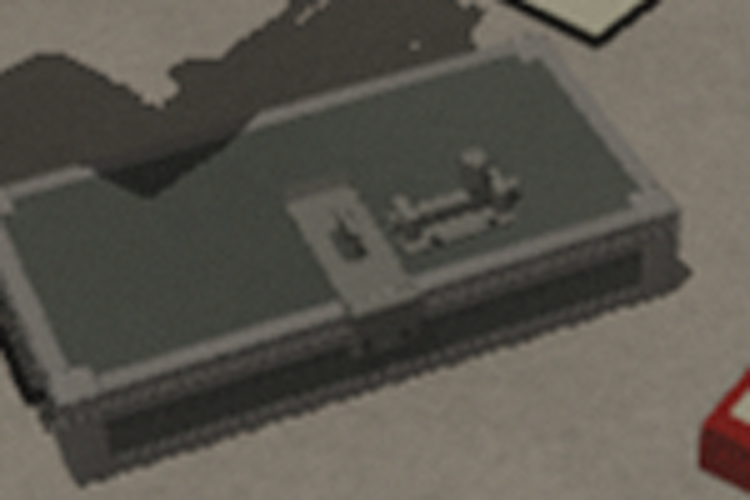

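The hasp lies flat with the staple through its slot; in the top crop the hasp is at (280,330) and the knob at (293,193). Next I locate the knob and push it along case +y.

Run:
```python
from h import *
c=camera("top")
k=ray(c,110+293/3.73,90+193/3.73,.104)*1000;print("knob",k)
st=ray(c,110+278/3.73,90+332/3.73,.085)*1000;print("staple",st)
go(613.6+35*.987,101.7-35*.1607,110,-9.25)
```

```text
knob [608.21864502 101.17590166 104.        ]
staple [531.776595   112.38007462  85.        ]
shift [115.9 198.6  86.8] turn 0.0 | pos [565.7 310.8 196.6] yaw -9.2 F [-0.1  1.2 -0.2] w 0.3 t 52.08 q6 0.49
```

```bash
python3 -m pendant '[[[29,50,0],0],[[29,50,0],0],[[29,50,0],0],[[29,49,0],0],[[0,0,40],0],[[0,0,30],0],[[0,0,15],0],[[0,0,0],0]]'
python3 - <<'E'
from h import *
go(613.6+35*.987,101.7-35*.1607,110,-9.25)
E
```

```text
time: 53.08
position: [0.6479, 0.0957, 0.1112]
tool_rot: [0.997, -0.081, -0.001, 0.0]
ft_force: [-0.0, -1.1, -0.9]
grip_width: 0.0005
shift [ 0.2 -0.4  1.2] turn -0.1 | pos [647.9  95.7 111.2] yaw -9.3 F [-0.  -1.1 -0.9] w 0.5 t 53.08 q6 0.14
```

```bash
python3 -m pendant '[[[-6,0,0],0],[[-6,0,0],0],[[-6,0,0],0],[[-6,0,0],0]]';python3 -m pendant '[[[-5,0,0],0],[[-5,0,0],0],[[-5,0,0],0]]';python3 -m pendant '[[[-4,0,0],0],[[-3,0,0],0],[[0,0,0],0]]';python3 -m pendant '[[[-3,0,0],0],[[0,0,0],0]]'
```

```text
time: 53.58
position: [0.6247, 0.1008, 0.1126]
tool_rot: [0.997, -0.08, 0.0, -0.0]
ft_force: [1.0, -0.4, 0.4]
grip_width: 0.0006
time: 53.95
position: [0.6108, 0.103, 0.1124]
tool_rot: [0.997, -0.081, 0.001, -0.0]
ft_force: [1.1, 0.1, 0.9]
grip_width: 0.0005
time: 54.32
position: [0.6028, 0.1041, 0.112]
tool_rot: [0.997, -0.081, -0.0, 0.0]
ft_force: [1.4, 0.6, 0.9]
grip_width: 0.0006
time: 54.58
position: [0.6, 0.1045, 0.1119]
tool_rot: [0.997, -0.081, -0.0, 0.0]
ft_force: [1.1, 0.5, 0.3]
grip_width: 0.0002
```

```bash
python3 -m pendant '[[[-3,0,0],0],[[0,0,0],0]]';python3 -m pendant '[[[-3,0,0],0],[[0,0,0],0]]';python3 -m pendant '[[[-2,0,0],0],[[0,0,0],0]]'
```

```text
time: 54.82
position: [0.597, 0.105, 0.1119]
tool_rot: [0.997, -0.081, -0.0, 0.0]
ft_force: [1.2, 0.1, 0.3]
grip_width: 0.0004
time: 55.08
position: [0.5939, 0.1055, 0.1119]
tool_rot: [0.997, -0.081, -0.0, 0.0]
ft_force: [1.3, -0.4, 0.1]
grip_width: 0.0004
time: 55.32
position: [0.5922, 0.1058, 0.1119]
tool_rot: [0.997, -0.081, -0.0, 0.0]
ft_force: [1.4, 0.2, 0.0]
grip_width: 0.0008
```

```bash
python3 -m pendant '[[[-3,0,0],0],[[0,0,0],0]]';python3 -m pendant '[[[-2,0,0],0],[[0,0,0],0]]'
python3 - <<'E'
from h import *
s=camera("side")
cv2.imwrite("pics/s9.png",cv2.resize(s["pixels"][100:200,160:310],None,fx=5,fy=5,interpolation=cv2.INTER_CUBIC))
E
```

```text
time: 55.58
position: [0.5915, 0.1059, 0.1122]
tool_rot: [0.997, -0.081, 0.002, 0.0]
ft_force: [4.6, -1.2, -3.5]
grip_width: 0.0006
time: 55.82
position: [0.5913, 0.106, 0.1123]
tool_rot: [0.997, -0.081, 0.004, 0.0]
ft_force: [8.5, -2.4, -5.5]
grip_width: 0.0005
```

View pics/s9.png

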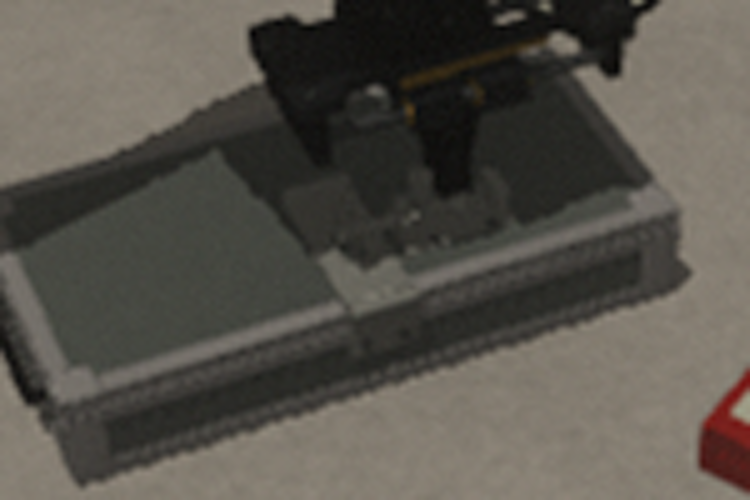

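The force rises to 8.5 N and the position has stopped, so this is the end stop. I'll push slightly more, then back off and verify.

```bash
python3 -m pendant '[[[-2,0,0],0],[[0,0,0],0]]'; python3 -m pendant '[[[20,0,0],0],[[0,0,-40],0],[[0,0,-60],0],[[0,-60,-20],0],[[0,-60,0],0],[[0,-60,0],0],[[0,-40,0],0],[[0,0,0],0]]'
python3 - <<'E'
from h import *
s=camera("side");c=camera("top")
a=cv2.resize(s["pixels"][100:200,160:310],(450,300),interpolation=cv2.INTER_CUBIC)
b=cv2.resize(c["pixels"][100:200,140:250],(330,300),interpolation=cv2.INTER_CUBIC)
cv2.imwrite("pics/f.png",np.hstack([a,b]));print(c["pixels"][205:226,395:415].mean((0,1)))
go(541,157,100,0)
E
```

```text
time: 56.12
position: [0.5912, 0.1061, 0.1126]
tool_rot: [0.997, -0.081, 0.006, 0.0]
ft_force: [10.5, -2.8, -5.9]
grip_width: 0.0003
time: 57.12
position: [0.6387, 0.3232, 0.2307]
tool_rot: [0.997, -0.078, -0.001, 0.0]
ft_force: [-0.0, -0.7, 0.0]
grip_width: 0.0004
[ 74.13095238  87.69285714 102.03809524]
shift [-70.5 176.1 131.4] turn -9.2 | pos [639.1 319.8 230.8] yaw -9.2 F [-0.3 -0.2 -0.2] w 0.6 t 57.23 q6 0.47
```

View pics/f.png

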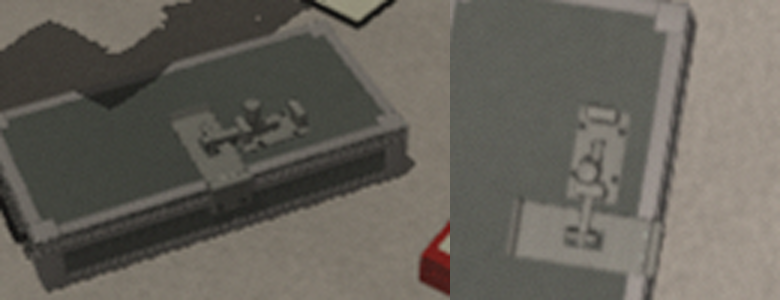

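Run:
```python
from h import *
c=camera("top")
b=cv2.resize(c["pixels"][128:188,165:215],None,fx=10,fy=10,interpolation=cv2.INTER_CUBIC);cv2.imwrite("pics/g.png",b)
W=lambda x,y,z:[(541.5+.1607*x-.987*y)/1e3,(157+.987*x+.1607*y)/1e3,z/1e3]
for n,p in dict(staple=(-43,0,88),knob_home=(-43,-44,104),knob_back=(-43,-80,104),g1=(-43,-34,84),g2=(-43,-89,84)).items():print(n,(proj(c,W(*p))-[165,128])*10)
```

```text
staple [182.81728338 495.63500109]
knob_home [205.15170869 280.96028039]
knob_back [233.00087931 112.21433284]
g1 [211.65092067 340.12674848]
g2 [253.30882155  87.32299626]
```

View pics/g.png

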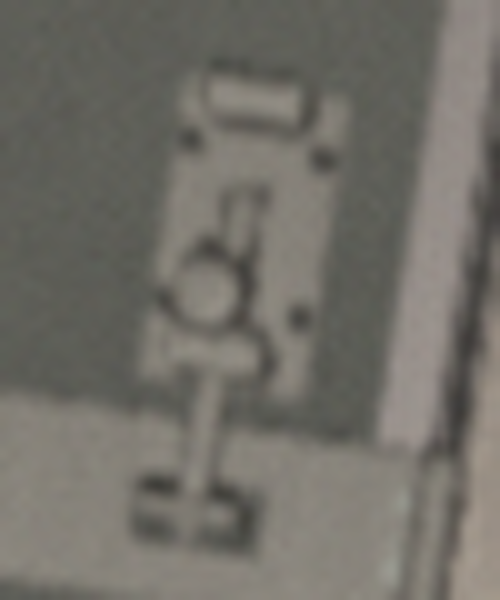

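Run:
```python
from rig import order
print(order.hand_in())
```

```text
the job is handed in; nothing more can be done
None
```

The job is done and handed in at about 57 s on the robot's clock. All five blue boxes that were there are in pockets 1 to 5, one each. The lid was then shut, the hasp laid flat over the staple, and the bolt slid home.

- **Boxes:** the last top view before closing showed all five aligned in their pockets. The red look-alikes and the unlabelled blue thing in the orange tray were not touched.
- **Lid:** I first nudged it back to its stop, with about 25 N on a finger, to make room for the back row. A fingertip press after closing met about 37 N at the shut height.
- **Hasp:** it lies flat on the lid with the staple through its slot, and a press on it met about 21 N.
- **Bolt:** three pushes, up to about 10.5 N, moved it no further. In the last image the rod passes through the staple and the knob is about 1 mm from its computed home position, which is within what I can read from the picture.
- **Bottle:** the arm never touched it. My last check was only that the amber colour was still in the same place in the top view.

One thing disagreed: a first rough reading of the bolt's travel gave about 30 mm instead of 36 mm. The close-up measured against the two guides agreed with fully home.

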